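# Draw the coffee tray out past its spring stop

## Robot

A 6-joint arm with a two-finger parallel gripper is mounted at the origin on a cart in front of the work surface, level with it; the furniture and walls round the work are solid. World frame = base frame: x ahead of the robot, y to its left, z up, the work surface at z = 0. Lengths are in m, angles in rad, forces in N, time in s.
With the tool pointing down it reaches from about 0.35 to 0.925 m from the base axis. Payload 6.4 kg.
Tool frame: the origin (TCP) lies on the front face of the gripper's body, between the roots of the fingers; the fingertips stand bot.nose_length ahead of it and the grasp point (between the pads) lies 54 mm ahead of it (bot.nose_length is the distance from the TCP to the fingertips, in m); z points along the fingers, y is the line along which they close (so a half turn about z gives the same grasp; the last joint's range is limited). The gripper opens to 85 mm and grips with 20 to 120 N. Pads are 22 mm wide; open, the fingers measure 114 mm over their backs; the gripper's body (76 mm by 85 mm) begins 54 mm behind the grasp point. The pads swing forward as they close: fully open they stand 13 mm farther back than shut.
Start: joints at [-1.42, 0.245, 1.558, -0, 1.339, -0.174], TCP at [0.207, -0.616, 0.304] pointing down, gripper open.
Joint ranges: [-3.13, 3.13], [-1.02, 2.26], [0.13, 2.54], [-0.95, 4.09], [0.21, 2.88], [-2.74, 2.74]. Speed limits (rad/s): [2.57, 2.57, 3.14, 3.14, 3.14, 3.14].

## Interface

Orientations are given as [roll, pitch, yaw] about the fixed x, y, z axes, in that order (R = Rz(yaw) Ry(pitch) Rx(roll)).
In Python, from cell import bot, grab_frame gives the robot as it stands.
- The arm moves only by the shell command python3 -m inch 'ROWS' [FORCE]. ROWS is a JSON object of lists of equal length, an entry for each row: "hand": the finger opening in mm, from 0 to 85.4; "linear": the shift along the world's x, y, z in units of 25 mm (1.0 is 25 mm), a list of three; "turn": the turn about the world's z in units of 6 degrees (1.0 is 6 degrees). A call has 1 to 8 rows; each row shifts and turns the commanded pose from where the row before left it; what a row does not reach is not made up. A row lasts 1/12 s, in which the tool goes at most 41.7 mm and 7.16 degrees, less where a joint would pass 70% of its speed; a pose out of reach is approached as far as the arm can. A call is refused whole if a number of a shift passes 1 or a number of a turn 1, either way. A call with a gripper value outside its range is refused whole. The fingers move at their own pace and stop on an object; FORCE is the grip in N (left out, the last holds). Time passes only in rows, so rows that do not move let the fingers close. It gives the time, the measured TCP pose, the force, the opening and the grip force at its end, in the units of the state.
- bot.read_state(): the state, without advancing time (a new reading comes with each control period).
- grab_frame(name): name is "scene" or "side" or "wrist"; returns a dict with "img" (480x640x3 uint8, blue, green, red), "depth" (480x640 float32, m along the optical axis (not along the pixel's ray), 0 where there is no reading), "fov_y" (degrees; the focal length in pixels is half the picture's height over the tangent of half this angle, whatever the lens; pixels are square), "cx", "cy" (the principal point, pixels), "rvec" (rotation vector, rad) and "tvec" (3), from world to camera coordinates, as OpenCV has them. Camera axes: x right, y down, z forward; pixel columns grow to the right and rows downward; lengths in m; the calibration is good to about 2 mm. A picture is of the moment at which its call begins.
- bot.job_done(): hands the job in; it is judged then, once.
The state is a dict: "clock": time; "joint_pos": joint angles; "joint_vel": joint speeds; "effort": joint torques, N m; "ee_pos": TCP position; "orientation": TCP orientation; "wrist_force": force on the tool from outside, world axes, zero at the start; "ft_torque": the same for the moment, N m; "width": finger opening in m; "finger_force": force on a finger pad.
Only numpy, scipy, OpenCV 4.12 (cv2) and the standard library are available. Lean on these libraries where they do the work, as an engineer would, in place of code of your own. Each camera call takes 0.05 s, during which the arm holds its last target. There are 200 camera calls.

## Task

The coffee things stand on a pull-out tray that is pushed back into the corner and locked there by a spring stop plate, which stands up in the hand-hole at the tray's front. With the fingertips in the hand-hole press the stop down and, keeping it down, pull the tray toward you past it, all the way out until the stop springs up again in the tray's rear hole and locks it. Press and pull only from inside the hand-hole without gripping the tray by its front edge, do not touch the coffee maker and the canister, which must stay standing in their places on the tray, and leave everything round it where it is.

Things in the scene. Friction and masses are not known exactly. Their poses are not given: they have to be found in the camera images.
- tray_mid (a point): Centre of the pull-out tray, on its top surface, 38 mm above the worktop; moves with it. The tray is a brown wooden plate 295 mm deep (x) x 320 wide (y) x 12 thick, underside 26 mm up, with a low brass rail round its rear half. Axes: x to the tray's rear (away from the robot), y to its left, z up; it slides out along its -x. Its front edge is 49 mm before the front hole's centre.
- front_hole (a point): Centre of the hand-hole at the front of the tray, on its top surface; axes of tray_mid, moves with it. The hole goes right through the tray, 48 mm along x by 80 mm along y, corners clipped 9 mm, thin brass rim. 25 mm of tray lie in front of it. Under the tray, in front of the stop, it is open down to 6 mm above the worktop, so fingertips may reach through the hole and below the tray.
- rear_hole (a point): Centre of the tray's rear hole, on its top surface: same size and shape, 95 mm behind front_hole, just in front of what stands on the tray. With the tray right out it lies over the stop.
- stop_top (a point): Centre of the top face of the spring stop: a flat ribbed steel plate, 44 mm along x by 74 mm along y, 8 mm thick, sprung in the fixed base; it moves only up and down, not with the tray. With the tray home it stands up in the hand-hole and nearly fills it, its top 5 mm below the tray's top surface, so that its rear edge blocks the hole's rear edge.
- stop (a joint): How far the stop is pressed down, m: 0 = up, 0.014 = right down. The spring takes about 1.5 N at first, 4 N right down. Up to 0.007 it catches the tray; beyond that the tray can slide over it. Once some 10 mm of tray lie over the plate the tray keeps it down by itself, until the rear hole comes over it and it springs up.
- tray (a joint): How far the tray is drawn out from home, m: 0 = home, 0.096 = against its end stop. It slides level on runners with a few N of friction. From about 0.093 on the rear hole lies over the stop, which springs up into it and locks the tray out.
- runner_base: The fixed base under the tray with two low side runners, 295 x 306 mm, 24 mm high; origin at the centre of its underside, -x the way the tray comes out. Fixed in a run, but elsewhere and at another yaw each time.
- tray_front_edge: The rounded wooden front edge of the tray, 12 mm high, 316 mm wide; its foremost line is 49 mm in front of the centre of front_hole (the body's origin is under the tray's centre, at worktop level). Not to be gripped.
- moka_pot: Aluminium stove-top coffee maker with a black handle, 92 mm across, 146 mm over spout and handle, 164 mm high; loose, standing on the tray's rear left part, its nearest side at least 90 mm behind the centre of the front hole. Origin under its middle, z up.
- canister: Blue lidded canister, 87 mm across, 105 mm high, loose on the tray's rear right part; origin at the centre of its underside, z up.
- pot_spot (a point): Point on the tray's top where the coffee maker's origin stands at the start, within 8 mm. Moves with the tray.
- canister_spot (a point): Point on the tray's top where the canister's origin stands at the start, within 8 mm. Moves with the tray.
- jam_jar: Lidded glass jar, 69 mm across, 112 mm high, loose on the worktop close to the right of the tray.
- tin: Food tin, 75 mm across, 58 mm high, loose on the worktop close to the left of the tray.
- lemon: Lemon lying on the worktop on the right.
- garlic: Garlic bulb on the worktop on the right.
- timer: White wind-up kitchen timer, 66 mm across, on the worktop on the right.
- salt_mill: Small salt shaker, 44 mm across, 90 mm high, at the left front.
- honey_jar: Lidded jar, 65 mm across, 86 mm high, at the left front.
Mind the look-alikes: they are no part of the job. What is shaped like the moka_pot but pink is not meant.

How it is judged:
By the outcome, as a careful person would: the job done as asked, in the order asked, and still so for the second after the job is handed in, with the robot touching nothing.
It also fails if it takes over 37 s, if anything falls off the work surface, if the arm or the gripper's body presses on something with over 40 N, if the wrist force passes 120 N, or if a joint passes its speed limit or range.

## Working session

There is one attempt and no reset: what is moved stays moved. The work goes in short steps, Python scripts to look and compute and a shell command to move; the robot and the scene stay as the last step left them, time stands still between calls to the robot, and variables do not carry over. Pictures are saved under pics/ and viewed, at most 10 in all, crops included, and the job is handed in when it is done.

```bash
mkdir -p pics
cat > h.py <<'E'
import numpy as np, cv2
from cell import bot, grab_frame
def save(n,f): cv2.imwrite(f'pics/{n}.png',f['img'])
def cam(f):
    R=cv2.Rodrigues(np.array(f['rvec'],float))[0]; t=np.array(f['tvec'],float).ravel()
    return R,t,240/np.tan(np.radians(f['fov_y'])/2)
def ray(f,u,v,z):
    R,t,k=cam(f); d=R.T@np.array([(u-f['cx'])/k,(v-f['cy'])/k,1]); o=-R.T@t
    return o+d*(z-o[2])/d[2]
def cloud(f):
    R,t,k=cam(f); v,u=np.mgrid[:480,:640]; d=f['depth']
    P=np.stack([(u-f['cx'])/k*d,(v-f['cy'])/k*d,d],-1)
    return (P-t)@R
E
python3 - <<'E'
from h import *
import pickle
a=grab_frame('scene');b=grab_frame('side');save('a',a)
save('b',b)
pickle.dump((a,b),open('f.pkl','wb'))
print(bot.nose_length,bot.read_state())
for f in(a,b):
    R,t,k=cam(f);print(-R.T@t,k,f['cx'],f['cy'])
E
```

```text
0.0726 {'clock': 0.1, 'joint_pos': array([-1.42009376e+00,  2.45760700e-01,  1.55890739e+00,  7.89975813e-06,
        1.33871033e+00, -1.74062992e-01]), 'joint_vel': array([ 1.30866003e-03, -1.24708200e-03, -3.76904069e-03, -1.24111582e-03,
        1.29802659e-03,  4.47073854e-05]), 'effort': array([-3.61365510e-04, -4.30672288e+01, -3.27129042e+01, -8.73474596e-05,
        2.88600495e-03, -1.02984484e-05]), 'ee_pos': array([ 0.20737775, -0.61562772,  0.30287166]), 'orientation': array([-3.13983520e+00, -3.16837499e-04,  3.24763459e-01]), 'wrist_force': array([ 0.91692174,  0.01564646, -0.0590937 ]), 'ft_torque': array([-0.0099914 , -0.03698822, -0.01963241]), 'finger_force': 0.0, 'width': 0.08537935454158242}
[-0.28367669  0.60050894  0.92623212] 468.22595997585444 321.51267509263977 239.535927273137
[-0.19586205 -1.52565098  0.92760278] 596.3173670653067 318.41458091919907 252.85203508965407
```

View pics/a.png

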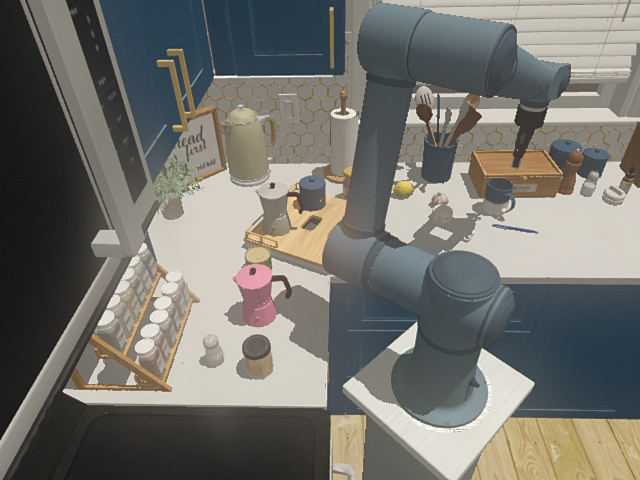

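View pics/b.png

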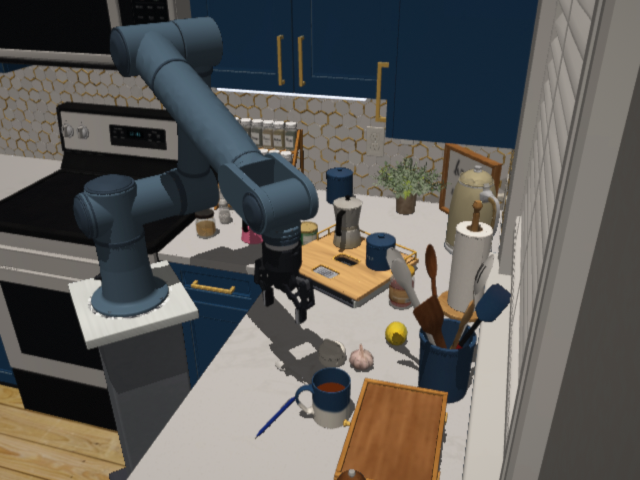

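The scene view shows the tray with its rear hole at (312,222); the arm hides its front part. The side view shows the tray from (290,255) to (415,260), with the steel stop in the front hole at about (325,271) and the dark rear hole at (346,260).

Candidates in the side view:
- **Coffee makers:** the silver one at (347,222) stands on the tray and is the one meant. The pink one at (250,235) is the decoy.
- **Canisters:** the blue one on the tray at (381,252) is the one meant. The one behind at (340,185) is not on the tray.

I'll confirm this in one enlarged crop and measure.

Run:
```python
from h import *
import pickle
a,b=pickle.load(open('f.pkl','rb'))
cv2.imwrite('pics/c.png',cv2.resize(b['img'][185:310,270:430],None,fx=4.8,fy=4.8,interpolation=cv2.INTER_CUBIC))
P=cloud(b)
for n,u,v in [('fh',325,271),('rh',346,260)]: print(n,ray(b,u,v,.038),P[v,u])
print('rh scene',ray(a,312,222,.038),P.shape)
m=(abs(P[...,2]-.038)<.006)&(P[...,0]>.25)&(P[...,1]>-.4)&(P[...,1]<.4)
m=cv2.morphologyEx(m.astype(np.uint8),cv2.MORPH_OPEN,np.ones((3,3)))
n,l,s,c=cv2.connectedComponentsWithStats(m)
for i in range(1,n):
    if s[i,4]>300:
        Q=P[l==i];print(s[i],Q.min(0),Q.max(0),cv2.minAreaRect(Q[:,:2].astype(np.float32)*1000))
```

```text
fh [ 0.52521658 -0.19992115  0.038     ] [ 0.52437184 -0.20147425  0.03904217]
rh [ 0.61247689 -0.17279706  0.038     ] [ 0.63592938 -0.13354645  0.01218978]
rh scene [ 0.61541993 -0.17513077  0.038     ] (480, 640, 3)
[ 299  235   92   65 2951] [ 0.45699511 -0.37227977  0.03204224] [7.40264895e-01 3.85113573e-04 4.39983728e-02] ((583.5099487304688, -187.85911560058594), (384.3729248046875, 256.63800048828125), 77.76698303222656)
```

View pics/c.png

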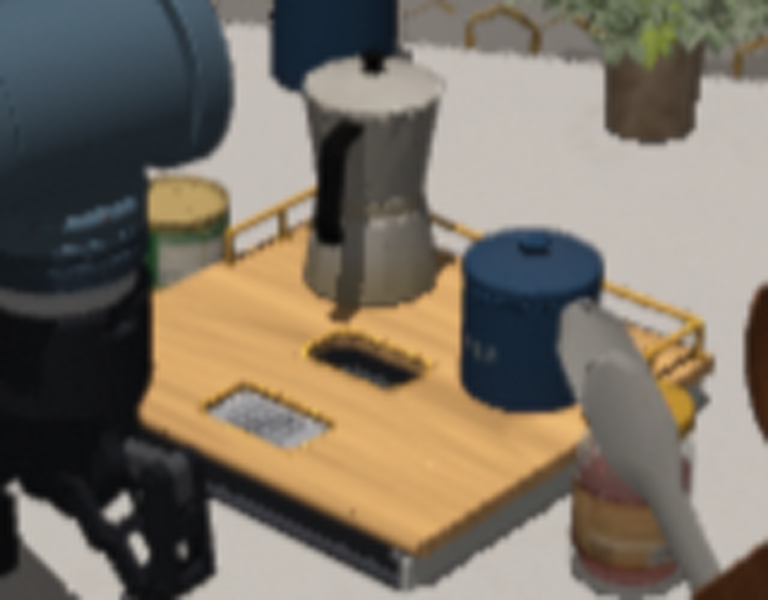

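The crop confirms it: steel stop in the front hole at crop (268,414), dark rear hole at (367,360), silver pot and blue canister on the tray behind. Next I'll check the yaw and the clearance along the approach.

Run:
```python
from h import *
import pickle
a,b=pickle.load(open('f.pkl','rb'))
g=lambda u,v,z=.038:ray(b,270+(u+.5)/4.8-.5,185+(v+.5)/4.8-.5,z)
f,r=g(268,414),g(367,360); print(f,r,np.degrees(np.arctan2(*(r-f)[[1,0]])))
e=g(145,425)-g(415,550);print('edge yaw',np.degrees(np.arctan2(-e[0],e[1])))
for n,F in(('a',a),('b',b)):
    P=cloud(F).reshape(-1,3); P=P[F['depth'].ravel()>0]
    for z in(.1,.2,.3):
        m=(P[:,2]>z)&(P[:,2]<z+.1)&(P[:,0]>.1)&(P[:,0]<.85)&(P[:,1]<.1)&(P[:,1]>-.9)
        H,_,_=np.histogram2d(P[m,0],P[m,1],bins=[np.arange(.1,.86,.05),np.arange(-.9,.11,.05)])
        print(n,z);print('\n'.join('%.2f '%(.1+.05*i)+''.join('#' if x>4 else '.' for x in q) for i,q in enumerate(H)))
```

```text
[ 0.52674771 -0.19979669  0.038     ] [ 0.61387762 -0.17077941  0.038     ] 18.41954217346132
edge yaw 20.1747955591042
a 0.1
0.10 ....................
0.15 ....................
0.20 ....#...............
0.25 ...##...............
0.30 ....#...............
0.35 ....................
0.40 ....................
0.45 #.###...............
0.50 #.###...............
0.55 #####...............
0.60 ####......#.##.###..
0.65 #####....##.##.###..
0.70 .##.....#...##..##..
0.75 ......####..........
0.80 ......#.#...........
a 0.2
0.10 ...................#
0.15 ......##...........#
0.20 ....#.#............#
0.25 ...................#
0.30 ....................
0.35 ....................
0.40 ..###...............
0.45 .#####..............
0.50 .#..##..............
0.55 ..#.##..............
0.60 #.###...............
0.65 ##.#............#...
0.70 .##.................
0.75 ......####..........
0.80 .....####...........
a 0.3
0.10 .................###
0.15 .....###.........###
0.20 .....##...........##
0.25 ..................##
0.30 ....................
0.35 ....................
0.40 ....#...............

[... 695 characters left out ...]
...............##.
0.30 ....................
0.35 ....................
0.40 ..#.#...............
0.45 .##.##..............
0.50 .##.##..............
0.55 ..####..............
0.60 .###................
0.65 ................#...
0.70 .......##...........
0.75 ....#####...........
0.80 ......###...........
b 0.3
0.10 .................##.
0.15 ....####.........###
0.20 ....##...........#..
0.25 .................##.
0.30 ....................
0.35 ....................
0.40 ....##..............
0.45 .#..##..............
0.50 ##...#..............
0.55 ##...#..............
0.60 .###................
0.65 ..##................
0.70 ...##...............
0.75 ....#####...........
0.80 ......##............
```

```bash
python3 -m inch '{"hand":[0,0,0,0,0,0,0,0],"linear":[[0.3,1,0],[0.5,1,0],[0.6,1,0],[0.7,1,0],[0.7,1,0],[0.7,1,0],[0.8,1,0],[0.8,1,0]],"turn":[0,0,0,0,0,0,0,0]}' 40
python3 -m inch '{"hand":[0,0,0,0,0,0,0,0],"linear":[[0.8,1,0],[0.8,1,0],[0.8,1,0],[0.8,1,0],[0.8,1,0],[0.8,1,0],[0.8,1,0],[0.4,1,0]],"turn":[0,0,0,0,0,0,0,0]}'
python3 -m inch '{"hand":[0,0,0],"linear":[[0,0,0],[0,0,0],[0,0,0]],"turn":[0,0,0]}'
python3 - <<'E'
from h import *
import pickle
w=grab_frame('wrist');save('w',w);pickle.dump(w,open('w.pkl','wb'));s=bot.read_state();print(s['ee_pos'],s['orientation'],s['width'],s['joint_pos'])
E
```

```text
clock: 0.77
ee_pos: [0.3354, -0.4145, 0.3035]
orientation: [-3.141, 0.0, 0.324]
wrist_force: [-0.4, 0.2, 0.1]
width: 0.0
finger_force: 0.0
clock: 1.43
ee_pos: [0.4861, -0.2145, 0.3036]
orientation: [-3.141, -0.0, 0.326]
wrist_force: [0.7, 0.8, 0.6]
width: 0.0
finger_force: 0.0
clock: 1.68
ee_pos: [0.4847, -0.2163, 0.3036]
orientation: [-3.141, 0.001, 0.325]
wrist_force: [0.5, -0.8, -0.1]
width: 0.0
finger_force: 0.0
[ 0.48453044 -0.21668775  0.30366881] [-3.14149712e+00  4.39831698e-04  3.23909729e-01] 0.0001753998096665231 [-6.34192619e-01 -3.53832125e-02  1.86161417e+00 -3.15082716e-04
  1.31569280e+00  6.12773560e-01]
```

View pics/w.png

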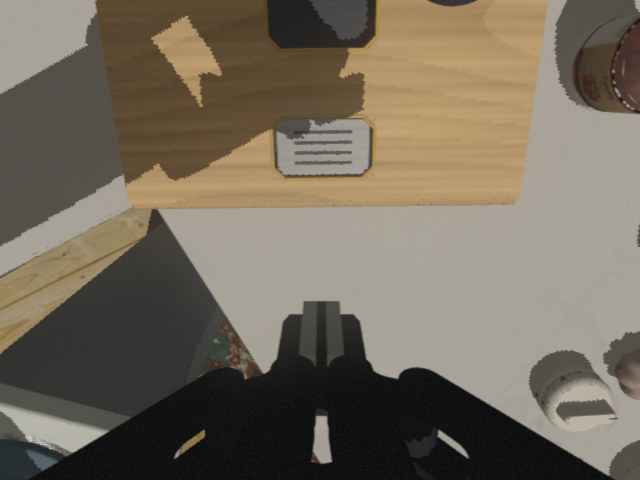

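The wrist view shows the stop in the front hole, rim from (275,117) to (375,178), centre about (325,148). The tray's front edge runs from (133,209) to (517,204).

Run:
```python
from h import *
import pickle
w=pickle.load(open('w.pkl','rb'))
h=cv2.cvtColor(w['img'],cv2.COLOR_BGR2HSV)
m=((h[...,1]<45)&(h[...,2]>90)).astype(np.uint8); m[:112]=0;m[182:]=0;m[:,:268]=0;m[:,382:]=0
m=cv2.morphologyEx(m,cv2.MORPH_CLOSE,np.ones((7,7)))
c=max(cv2.findContours(m,0,2)[0],key=cv2.contourArea); print(cv2.boundingRect(c))
Q=np.array([ray(w,*p[0],.033)[:2]*1000 for p in c],np.float32); print('stop',cv2.minAreaRect(Q))
H=np.array([ray(w,*p,.038)[:2] for p in((275.5,148),(374.5,147),(325,117.5),(325,177.5))]);print('hole',H.mean(0),np.linalg.norm(H[0]-H[1]),np.linalg.norm(H[2]-H[3]))
l,r=ray(w,133,208.5,.036),ray(w,517,203.5,.036);e=l-r
y=np.arctan2(-e[0],e[1]);print('edge',l,r,np.degrees(y),np.linalg.norm(e))
ux=np.array([np.cos(y),np.sin(y)])
print('hole from edge',((l+r)/2)[:2]+ux*.049)
s=bot.read_state();print(s['ee_pos'],np.degrees(s['orientation'][2]))
# fingertip projected
R,t,k=cam(w);p=R@(s['ee_pos']-[0,0,.0726])+t;print('tip px',k*p[0]/p[2]+w['cx'],k*p[1]/p[2]+w['cy'])
```

```text
(276, 119, 94, 57)
stop ((524.7237548828125, -203.96578979492188), (43.79367446899414, 74.15121459960938), 19.672958374023438)
hole [ 0.52550029 -0.2056856 ] 0.07752640570141611 0.046334746390086036
edge [ 0.42796784 -0.07135997  0.036     ] [ 0.53286308 -0.36994969  0.036     ] 19.35649044799403 0.316478804633716
hole from edge [ 0.52664572 -0.20441403]
[ 0.48453044 -0.21668775  0.30366881] 18.558660429935447
tip px 322.03044446529634 322.67396602904614
```

```bash
python3 -m inch '{"hand":[0,0,0,0,0,0,0,0],"linear":[[0.7,0.2,0],[0.7,0.2,-0.5],[0,0,-1],[0,0,-1],[0,0,-1],[0,0,-1],[0,0,-1],[0,0,-1]],"turn":[0.13,0,0,0,0,0,0,0]}'
python3 -m inch '{"hand":[0,0,0],"linear":[[0,0,-0.4],[0,0,0],[0,0,0]],"turn":[0,0,0]}'
python3 - <<'E'
from h import *
w=grab_frame('wrist');save('w2',w);s=bot.read_state();print(s['ee_pos'],s['wrist_force'])
E
```

```text
clock: 2.4
ee_pos: [0.5194, -0.2074, 0.1403]
orientation: [3.141, -0.0, 0.336]
wrist_force: [0.3, 1.0, -0.1]
width: -0.0002
finger_force: 0.0
clock: 2.65
ee_pos: [0.5198, -0.2068, 0.1317]
orientation: [-3.142, 0.0, 0.337]
wrist_force: [-0.1, 0.0, 0.8]
width: 0.0
finger_force: 0.0
[ 0.5205279  -0.20706106  0.13280021] [ 1.09364414 -0.62405297  0.06171926]
```

View pics/w2.png

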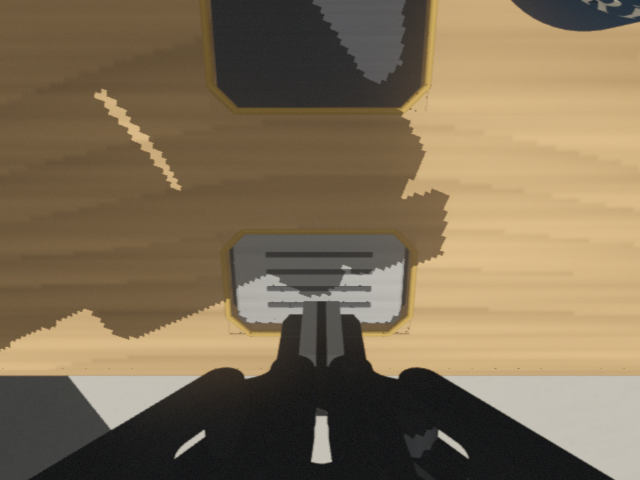

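The tips stand over the hole at (322,310), well centred sideways. I'll press now.

```bash
python3 -m inch '{"hand":[0,0,0,0,0],"linear":[[0,0,-0.5],[0,0,-0.4],[0,0,-0.2],[0,0,-0.1],[0,0,0]],"turn":[0,0,0,0,0]}'
python3 -m inch '{"hand":[0,0,0,0,0],"linear":[[0,0,-0.1],[0,0,-0.1],[0,0,-0.1],[0,0,-0.07],[0,0,0]],"turn":[0,0,0,0,0]}'
```

```text
clock: 3.12
ee_pos: [0.5197, -0.206, 0.1009]
orientation: [-3.141, 0.001, 0.339]
wrist_force: [-1.2, -0.2, 2.1]
width: 0.0
finger_force: 1.1
clock: 3.53
ee_pos: [0.52, -0.2061, 0.0921]
orientation: [3.141, -0.0, 0.338]
wrist_force: [-1.2, 0.5, 3.7]
width: -0.0001
finger_force: 1.9
```

The stop is down about 13 mm at 3.7 N. Now I'll pull slowly along the tray's -x.

```bash
python3 -m inch '{"hand":[0,0,0,0,0,0],"linear":[[-0.1,-0.035,0],[-0.15,-0.05,0],[-0.2,-0.07,0],[-0.2,-0.07,0],[-0.2,-0.07,0],[-0.2,-0.07,0]],"turn":[0,0,0,0,0,0]}'
python3 - <<'E'
from h import *
w=grab_frame('wrist');save('w3',w)
E
```

```text
clock: 4.03
ee_pos: [0.4942, -0.2156, 0.093]
orientation: [3.139, -0.003, 0.338]
wrist_force: [2.4, 0.2, 4.3]
width: 0.0002
finger_force: 2.7
```

View pics/w3.png

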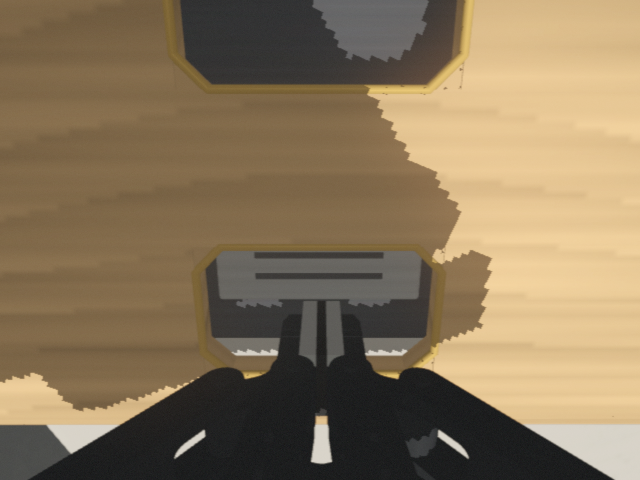

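The tray has slid about 20 mm: the plate is partly under the hole's rear edge at (320,250) and the fingers are pulling on the hole's front wall. I'll continue.

```bash
python3 -m inch '{"hand":[0,0,0,0,0,0,0,0],"linear":[[-0.2,-0.07,0],[-0.23,-0.08,0],[-0.23,-0.08,0],[-0.23,-0.08,0],[-0.23,-0.08,0],[-0.23,-0.08,0],[-0.23,-0.08,0],[-0.2,-0.07,0]],"turn":[0,0,0,0,0,0,0,0]}'
python3 -m inch '{"hand":[0,0,0,0,0,0,0],"linear":[[-0.2,-0.07,0],[-0.2,-0.07,0],[-0.15,-0.05,0],[-0.1,-0.035,0],[-0.1,-0.035,0],[-0.1,-0.035,0],[0,0,0]],"turn":[0,0,0,0,0,0,0]}'
python3 - <<'E'
from h import *
w=grab_frame('wrist');save('w4',w)
E
```

```text
clock: 4.75
ee_pos: [0.4486, -0.231, 0.0922]
orientation: [3.141, 0.0, 0.338]
wrist_force: [4.3, 1.9, 1.8]
width: -0.0001
finger_force: 2.1
clock: 5.33
ee_pos: [0.4272, -0.2379, 0.0918]
orientation: [-3.141, 0.001, 0.338]
wrist_force: [0.6, -0.1, 0.5]
width: 0.0001
finger_force: 0.5
```

View pics/w4.png

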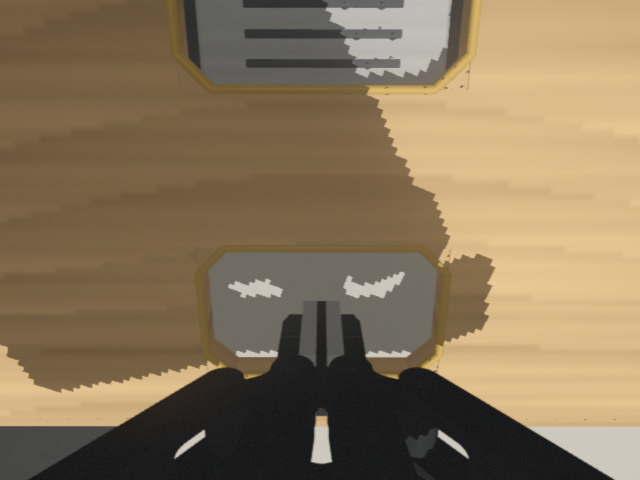

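The plate now lies under the rear hole at (320,40) but may not have sprung up yet. I'll pull the last millimetres.

```bash
python3 -m inch '{"hand":[0,0,0,0],"linear":[[-0.08,-0.027,0],[-0.08,-0.027,0],[0,0,0],[0,0,0]],"turn":[0,0,0,0]}'
python3 -m inch '{"hand":[0,0,0,0],"linear":[[-0.08,-0.027,0],[-0.04,-0.014,0],[0,0,0],[0,0,0]],"turn":[0,0,0,0]}'
python3 - <<'E'
from h import *
w=grab_frame('wrist');b=grab_frame('side');P=cloud(w)
for v in (5,15,30,50,70,80,110,150):print(v,P[v,270],P[v,420])
Q=cloud(b);print(bot.read_state()['ee_pos'])
E
```

```text
clock: 5.72
ee_pos: [0.4232, -0.2391, 0.0917]
orientation: [-3.14, 0.001, 0.339]
wrist_force: [0.4, 0.3, -0.0]
width: 0.0
finger_force: 0.0
clock: 6.05
ee_pos: [0.4216, -0.2398, 0.0919]
orientation: [-3.141, -0.003, 0.337]
wrist_force: [7.8, 2.8, -4.1]
width: 0.0
finger_force: 4.3
5 [ 0.51688905 -0.19162546  0.03254498] [ 0.53042488 -0.23024916  0.03245188]
15 [ 0.51458767 -0.19229282  0.03221455] [ 0.52818635 -0.2312375   0.03240542]
30 [ 0.51101156 -0.19338872  0.03219036] [ 0.52465582 -0.23265588  0.03291389]
50 [ 0.50610576 -0.19493953  0.03255117] [ 0.52002793 -0.2347395   0.03265063]
70 [ 0.5010898  -0.19652647  0.03293089] [ 0.51515125 -0.23673562  0.03319992]
80 [ 0.49828566 -0.1941448   0.00598842] [ 0.51543978 -0.24315402  0.0060811 ]
110 [ 0.49096829 -0.20016285  0.03730381] [ 0.50499713 -0.24027293  0.03690864]
150 [ 0.48034991 -0.20347185  0.03768882] [ 0.49473819 -0.2445635   0.03768557]
[ 0.42158664 -0.23978568  0.09191526]
```

The plate stands at z = 0.033, 5 mm below the tray top, so it has sprung up. The 8 N pull shows the tray is at its end stop. I'll ease the fingers off the wall, lift and move clear.

```bash
python3 -m inch '{"hand":[0,0,0,0,0,0,0,0],"linear":[[0.15,0.05,0],[0.1,0.035,0],[0,0,0.3],[0,0,0.5],[0,0,0.8],[0,0,1],[0,0,1],[0,0,1]],"turn":[0,0,0,0,0,0,0,0]}'
python3 -m inch '{"hand":[0,0,0,0,0,0,0,0],"linear":[[0,0,1],[0,0,1],[0,0,1],[-0.3,-0.6,0.5],[-0.5,-1,0],[-0.5,-1,0],[-0.5,-1,0],[-0.3,-1,0]],"turn":[0,0,0,0,0,0,0,0]}'
python3 -m inch '{"hand":[0,0,0],"linear":[[0,0,0],[0,0,0],[0,0,0]],"turn":[0,0,0]}'
python3 - <<'E'
from h import *
import pickle
b=grab_frame('side');a=grab_frame('scene')
cv2.imwrite('pics/e.png',np.hstack([cv2.resize(b['img'][180:330,260:430],(400,353)),cv2.resize(a['img'][150:300,210:380],(400,353))]))
E
```

```text
clock: 6.82
ee_pos: [0.4268, -0.2382, 0.2088]
orientation: [3.142, 0.001, 0.338]
wrist_force: [-0.0, -0.2, -0.2]
width: -0.0
finger_force: 0.0
clock: 7.48
ee_pos: [0.3734, -0.3543, 0.2954]
orientation: [3.141, 0.001, 0.338]
wrist_force: [-0.3, -1.5, 0.6]
width: 0.0002
finger_force: 0.0
clock: 7.73
ee_pos: [0.3746, -0.3529, 0.2948]
orientation: [-3.141, 0.0, 0.338]
wrist_force: [0.7, 0.1, -0.5]
width: 0.0
finger_force: 0.0
```

View pics/e.png

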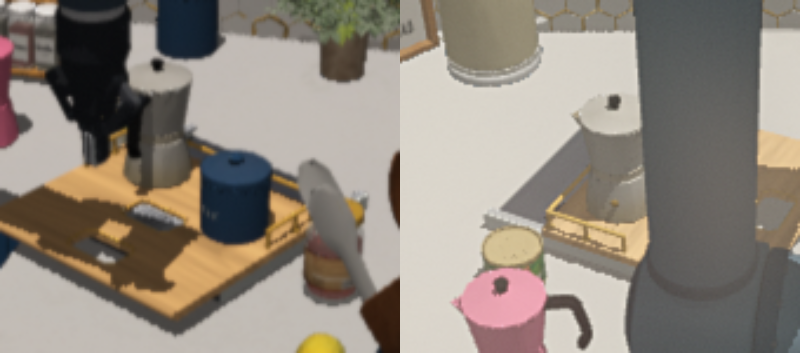

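The tray is out, with the stop up in the rear hole (left picture, 157,213). The pot and canister are standing in place, the surroundings look undisturbed and the arm is clear.

```bash
python3 -c "
from cell import bot
print(bot.job_done())"
```

```text
the job is handed in; nothing more can be done
None
```

The tray is pulled fully out and locked, with the stop up in its rear hole and the coffee maker and canister standing in place; the job is handed in at about 8 s, and no verdict was returned.

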